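Square a plywood blank and set it on the tilted carving rest

ROBOT

A 6-joint arm with a two-finger parallel gripper is mounted at the origin on the work surface. World frame = base frame: x ahead of the robot, y to its left, z up, the work surface at z = 0. Lengths are in mm, angles in rad, forces in N, time in s.
With the tool pointing down it reaches from about 350 to 875 mm from the base axis. Payload 4.2 kg.
Tool frame: the origin (TCP) lies at the very end of the fingers, on their centre line; the grasp point (between the pads) lies 19 mm behind it; z points along the fingers, y is the line along which they close (so a half turn about z gives the same grasp; the last joint's range is limited). The gripper opens to 85 mm and grips with 20 to 120 N. Pads are 22 mm wide; open, the fingers measure 114 mm over their backs; the gripper's body (76 mm by 85 mm) begins 54 mm behind the grasp point. The pads swing forward as they close: fully open they stand 13 mm farther back than shut.
Start: joints at [1.595, 0.385, 0.008, 0, -1.194, -0.259], TCP at [145.374, 607.837, 231.312] pointing down, gripper open.
Joint ranges: [-3.14, 3.14], [-1.21, 2.06], [-1.07, 1.41], [-3.16, 2.05], [-2.99, -0.16], [-3.1, 3.1]. Speed limits (rad/s): [2.79, 2.79, 3.14, 3.14, 3.14, 3.14].

INTERFACE

Orientations are given as a unit quaternion [x, y, z, w].
In Python, from bench import arm gives the robot as it stands.
- The arm moves only by the tool servo_tool, never from a script. Its argument "rows" is a list that holds one entry, the list of rows, each a list of 7 numbers: the finger opening in mm, from 0 to 85.4, then the shift along the tool's x, y, z in mm, then the turn, a rotation vector about the tool's x, y, z in rad. A call has 1 to 10 rows; each row is the pose to reach, as a shift and turn from the pose commanded when the call began, along the tool's axes at that moment; what a row does not reach only later rows make up. A row lasts 1/8 s, in which the tool goes at most 62.5 mm and 10.7 degrees, less where a joint would pass 70% of its speed; a pose out of reach is approached as far as the arm can. A call with a gripper value outside its range is refused whole. The fingers move at their own pace and stop on an object; the grip force is fixed at half the most. Time passes only in rows, so rows that repeat a pose let the fingers close. It gives the time, the measured TCP pose, the force, the opening and the grip force at its end, in the units of the state.
- arm.read_state(): the state, without advancing time (a new reading comes with each control period).
- arm.get_image(name): name is "side" or "top" or "wrist"; returns the picture (384x512x3 uint8, red, green, blue); there is no depth.
- arm.camera_params(name): a dict with "intrinsics" (3x3 intrinsics, pixels), "D" ([k1, k2, p1, p2, k3] as OpenCV has them; the pictures are not rectified), "R" (3x3) and "t" (3): a world point X has camera coordinates R X + t. Camera axes: x right, y down, z forward; pixel columns grow to the right and rows downward; lengths in mm; the calibration is good to about 2 mm. A picture is of the moment at which its call begins: read the wrist's pose just before it. camera_params takes no time and is no camera call; for the wrist camera it gives the pose at the moment of the call.
- arm.job_done(): hands the job in; it is judged then, once.
The state is a dict: "clock": time; "joints": joint angles; "joint_vel": joint speeds; "joint_efforts": joint torques, N m; "position": TCP position; "ee_rot": TCP orientation; "contact_force": force on the tool from outside, world axes, zero at the start; "wrist_torque": the same for the moment, N m; "gripper_width": finger opening in mm; "grasp_force": force on a finger pad.
Only numpy, scipy, OpenCV 4.12 (cv2) and the standard library are available. Lean on these libraries where they do the work, as an engineer would, in place of code of your own. Each camera call takes 0.05 s, during which the arm holds its last target. There are 200 camera calls.

TASK

Push the loose plywood blank fully home against both fences of the squaring board, then pick it up and lay it flat along the narrow tilted rest, keeping hold until it lies flat. Have its lower end right up against the clamped stop bar, square and centred across the rest, and let go; be gentle, and do not shift the stop, the rest's tilt or the other things on the bench.

Things in the scene. Friction and masses are not known exactly. Their poses are not given: they have to be found in the camera images.
- blank: Loose light plywood block, 100 (x) x 52 (y) x 15 (z) mm, 50 to 100 g; origin at the centre of its underside, x along its length, z up. Both ends, both sides and both faces are alike. It starts lying on the squaring board, about 15 to 45 mm off each fence and turned up to 15 degrees.
- blank_mid (a point): The middle of the blank, 7.5 mm above its underside; same axes as the blank.
- board: Squaring board, fixed: grey, 200 x 150 mm, 8 mm thick, flat on the bench, with aluminium fences 14 mm high on it (tops 22 mm above the bench) along its -x end and +y side. Origin on the bench below the board; axes as point corner. It spans x -95 to 105 and y -90 to 60 mm from its origin.
- corner (a point): Point on the board's top where the fence faces would meet; z up. End fence: one block, face in the plane x = 0, from y -100 to -4 mm. Side fence: two blocks, faces in the plane y = 0, at x 0 to 22 and 78 to 100 mm, free between them for a finger. All are 14 mm thick, behind their faces. The squared blank's middle is at x 50, y -26 mm, its length along x.
- stand: Fixed stand of the tilted rest: dark steel base 150 x 90 mm, 12 mm thick, with a grey column 22 mm wide (y) that carries the rest. Origin at the underside's centre.
- rest: The tilted rest: a bar 150 mm long, only 24 mm wide, 14 mm thick, hinged stiffly on the column at mid length (origin on the hinge, 90 mm above the bench; x up the slope, z square to it). The blank overhangs it 14 mm on each side, so fingers pass beside it. Its tilt holds firm under loads below 60 N. Its cork face grips: a blank put down short of the stop stays there.
- rest_top (a point): Middle of the rest's upper, cork face; x points up the slope along the bar, y across, z square out of the face. Slope 24 to 33 degrees; the low end is nearer the robot. A dark steel stop bar (12 mm along the slope, 30 wide, 14 high) is clamped across the low half; its place is not reported: its upper face is 30 to 60 mm down-slope of here. Find it by touch or eye.
- spool: Bystander: a black and grey filament spool lying flat, 140 mm across, 56 mm high, beyond the work; origin at its underside's centre.
- driver: Bystander: a screwdriver lying on the bench to the right, about 200 mm long; origin at its underside.
- glue: Bystander: a white bottle standing to the left, 50 mm across, 130 mm high; origin at its underside's centre.
Mind the look-alikes: they are no part of the job. Several things have the shape of the board; the one meant has the colours described above.

How it is judged (in metres and radians):
On the way, in this order (a step that is already met when the one before it is completed fails the run):
1. the blank lies flat on the squaring board, home against both fences (gaps under 2 mm, square within 0.035 rad) (x of blank_mid in the frame of corner between 0.048 and 0.052 m and y of blank_mid in the frame of corner between -0.028 and -0.024 m and z of blank_mid in the frame of corner between 0.0055 and 0.0095 m and angle between the x axis of blank and the x axis of corner, either way round below 0.035 rad), for 0.2 s.
2. the blank lies flat on the rest (within 0.06 rad) while the fingers still hold it (angle between the z axis of blank and the z axis of rest_top, either way round below 0.06 rad and z of blank_mid in the frame of rest_top between 0.0045 and 0.0105 m and contact force between the fingers and blank above 1 N and contact force between blank and rest above 0.2 N), for 0.1 s.
At the end, for the whole second after the job is handed in: The blank lies still and released on the tilted rest: flat on it within 0.06 rad and 3 mm, lengthwise along it within 0.06 rad, centred across it within 6 mm, its lower end within 2 mm of the stop bar (angle between the z axis of blank and the z axis of rest_top, either way round below 0.06 rad and z of blank_mid in the frame of rest_top between 0.0045 and 0.0105 m and y of blank_mid in the frame of rest_top between -0.006 and 0.006 m and angle between the x axis of blank and the x axis of rest_top, either way round below 0.06 rad and (x of stop_c0 in the frame of blank between -0.058 and -0.05 m or x of stop_c0 in the frame of blank between 0.05 and 0.058 m) and linear speed of blank below 0.01 m/s and contact force between the fingers and blank below 0.05 N); the robot touches nothing.
It fails at once if the stop bar is shifted or the rest's tilt is forced (stop moved over 4 mm) (distance of stop_c0 from where it was at the start of the episode above 0.004 m).
It fails at once if the blank is pressed on the rest or the stop with more than 60 N (contact force between blank and rest above 60 N).
It fails at once if a bystander is disturbed (moved over 20 mm) (distance of any of spool, driver, glue from where it was at the start of the episode above 0.02 m).
It also fails if it takes over 67 s, if anything falls off the work surface, if the arm or the gripper's body presses on something with over 40 N, if the wrist force passes 120 N, or if a joint passes its speed limit or range.

## Working session

There is one attempt and no reset: what is moved stays moved. The work goes in short steps, Python scripts to look and compute and a tool call to move; the robot and the scene stay as the last step left them, time stands still between calls to the robot, and variables do not carry over. Pictures are saved under pics/ and viewed, at most 10 in all, crops included, and the job is handed in when it is done.

Besides the shell and the picture viewer there is one more tool, called after "Emit:" by a JSON object that holds its "fn" and its "kwargs". servo_tool: Moves the arm, as the interface text tells. Its arguments: {"type":"object","properties":{"rows":{"type":"array"}},"required":["rows"]}

```bash
ls; mkdir -p pics; python3 - <<'E'
from bench import arm
import cv2,numpy as np
s=arm.read_state();print(s['clock'],s['position'],s['ee_rot'],s['contact_force'],s['gripper_width'])
for n in ('top','side','wrist'):
    p=arm.camera_params(n);im=arm.get_image(n);cv2.imwrite(f'pics/{n}0.png',im[:,:,::-1])
    R=np.array(p['R']);print(n,np.round(p['intrinsics'],1).tolist(),p['D'],(-R.T@p['t']).round(0),R[2].round(2))
E
```

```text
pics
0.0 [145.23453428 607.28804296 230.23481938] [ 9.93104765e-01 -1.17225264e-01 -9.31887056e-05  1.07477373e-03] [ 0.43053066 -1.38555527  0.18172614] 85.53921600047275
top [[491.1, 0.0, 259.3], [0.0, 491.1, 187.2], [0.0, 0.0, 1.0]] [-0.20204794  0.          0.          0.          0.        ] [ 195.  -10. 1531.] [ 0.2  -0.   -0.98]
side [[446.4, 0.0, 256.1], [0.0, 446.4, 191.1], [0.0, 0.0, 1.0]] [-0.02815201  0.          0.          0.          0.        ] [  27. -920.  952.] [ 0.35  0.69 -0.63]
wrist [[311.7, 0.0, 253.9], [0.0, 311.7, 194.9], [0.0, 0.0, 1.0]] [-0.05688733  0.          0.          0.          0.        ] [224. 588. 374.] [-0.31  0.07 -0.95]
```

View pics/top0.png

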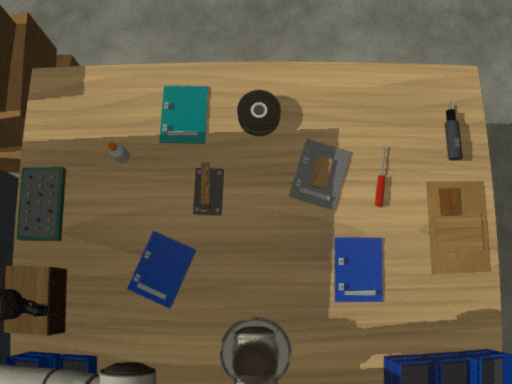

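View pics/side0.png

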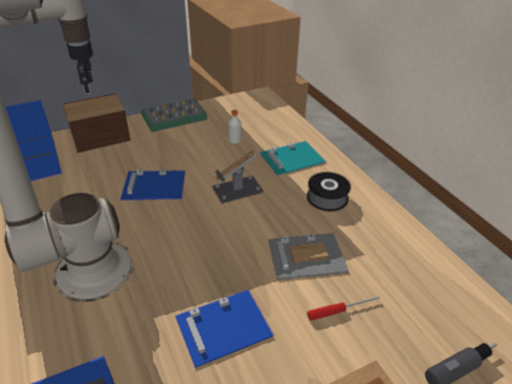

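Board-shaped candidates in the top view are teal (185,115), blue (162,268), blue (359,268), the wooden board with a dark block (458,226), and grey (320,173). Only the grey one has the described colour, and it carries the plywood blank. The rest is at (208,188). I'll confirm with an enlarged crop.

```bash
cat > h.py <<'E'
import cv2,numpy as np
from bench import arm
def ray(n,px,p=None):
    p=p or arm.camera_params(n);K=np.array(p['intrinsics']);R=np.array(p['R'])
    u=cv2.undistortPoints(np.array(px,float).reshape(-1,1,2),K,np.array(p['D'])).reshape(-1,2)
    d=np.c_[u,np.ones(len(u))]@R
    return -R.T@np.array(p['t']),d
def onz(n,px,z,p=None):
    c,d=ray(n,px,p);return c+d*((z-c[2])/d[:,2])[:,None]
def proj(n,X,p=None):
    p=p or arm.camera_params(n)
    return cv2.projectPoints(np.array(X,float).reshape(-1,1,3),cv2.Rodrigues(np.array(p['R']))[0],np.array(p['t'],float),np.array(p['intrinsics']),np.array(p['D']))[0].reshape(-1,2)
E
python3 - <<'E'
from h import *
im=cv2.imread('pics/top0.png');a=cv2.resize(im[125:225,180:250],None,fx=5.6,fy=5.6,interpolation=2);b=cv2.resize(im[125:225,285:355],None,fx=5.6,fy=5.6,interpolation=2)
cv2.imwrite('pics/crop0.png',np.hstack([a,b]))
for nm,px,z in [('board',(320,173),8),('rest',(208,188),90),('spool',(259,112),56),('driver',(383,178),10),('glue',(116,150),100)]: print(nm,onz('top',[px],z)[0].round(0))
E
```

```text
board [ 556. -209.    8.]
rest [492. 139.  90.]
spool [745. -15.  56.]
driver [ 538. -413.   10.]
glue [611. 426. 100.]
```

View pics/crop0.png

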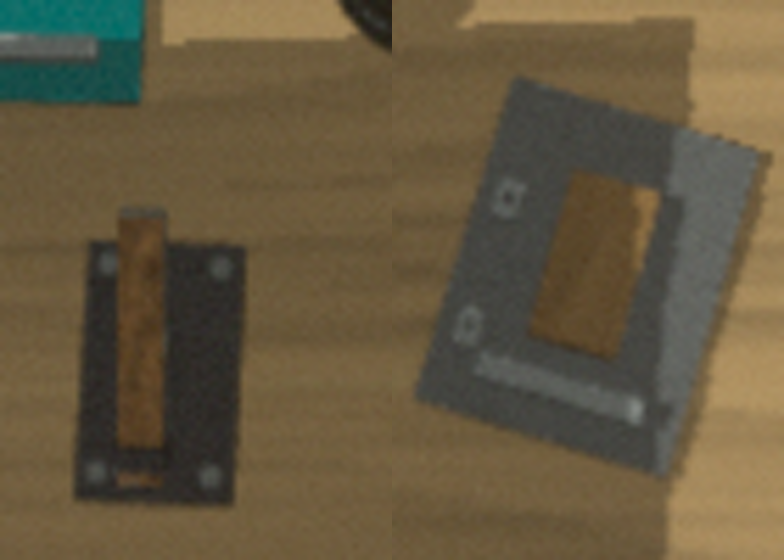

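The crop confirms it: the grey board is at crop (590,280), with its end fence on the robot side at (560,385), side fence blocks at left (510,197) and (468,325), and the blank on it. The rest's low end and stop are at (140,460). Next I'll go above the rest and look from near.

Emit:
{"fn": "servo_tool", "kwargs": {"rows": [[[85,60,55,-70,0,0,0],[85,110,105,-70,0,0,0],[85,150,145,-70,0,0,0],[85,195,185,-70,0,0,0],[85,240,225,-70,0,0,0],[85,280,265,-70,0,0,0],[85,325,305,-70,0,0,0],[85,370,350,-70,0,0,0],[85,405,384,-70,0,0,0],[85,405,384,-70,0,0,0]]]}}

```text
clock: 1.4
position: [450.8, 137.3, 301.0]
ee_rot: [0.993, -0.12, -0.0, 0.0]
contact_force: [0.3, 0.6, -0.7]
gripper_width: 85.0
grasp_force: 0.0
```

```bash
python3 - <<'E'
from h import *
s=arm.read_state();print(s['clock'],s['position'],s['ee_rot'],s['contact_force'],s['joint_vel'].round(2) if hasattr(s['joint_vel'],'round') else s['joint_vel'])
p=arm.camera_params('wrist');im=arm.get_image('wrist');cv2.imwrite('pics/wr1.png',im[:,:,::-1]);np.save('wr1.npy',p,allow_pickle=True)
E
```

```text
1.4 [450.83068299 137.28335424 300.97620106] [ 9.92824324e-01 -1.19581261e-01 -2.94637803e-04  3.09865920e-04] [ 0.34154137  0.57280535 -0.74789088] [-0.19  0.05  0.05 -0.01 -0.    0.22]
```

View pics/wr1.png

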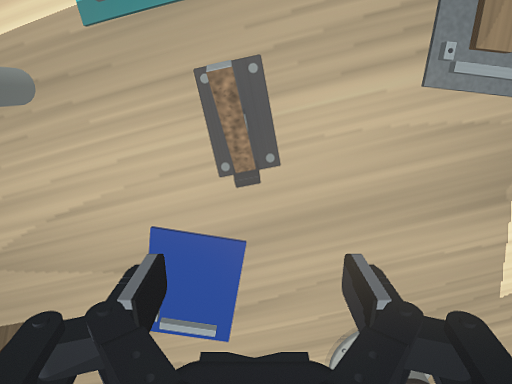

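The wrist view shows the rest at (233,120), the stop at the low end (245,175) and the stand's screws at the base corners. The grey board is at upper right. I'll compute rough positions and move closer.

```bash
python3 - <<'E'
from h import *
p=np.load('wr1.npy',allow_pickle=True).item()
print(onz('w',[(205,78),(253,68),(225,167),(270,158)],14,p).round(1).tolist())
print('base corners',onz('w',[(194,69),(261,55),(280,165),(220,177)],12,p).round(1).tolist())
print('rest',onz('w',[(219,67),(245,170),(233,120)],100,p).round(1).tolist())
print('cam',ray('w',[(0,0)],p)[0])
# triangulate high end corners top+wrist
E
```

```text
[[561.7, 174.7, 14.0], [558.6, 111.0, 14.0], [440.6, 180.8, 14.0], [438.0, 116.1, 14.0]]
base corners [[576.1, 185.7, 12.0], [571.6, 97.2, 12.0], [424.4, 104.6, 12.0], [427.7, 192.0, 12.0]]
rest [[562.2, 146.2, 100.0], [449.6, 147.1, 100.0], [506.5, 146.0, 100.0]]
cam [529.51104409 117.82043032 444.2850154 ]
```

Emit:
{"fn": "servo_tool", "kwargs": {"rows": [[[85,13,-10,45,0,0,-0.1],[85,26,-19,90,0,0,-0.19],[85,26,-19,90,0,0,-0.19],[85,26,-19,90,0,0,-0.19]]]}}

```text
clock: 1.95
position: [479.9, 153.6, 212.8]
ee_rot: [1.0, -0.022, 0.001, -0.0]
contact_force: [-0.4, 0.8, 0.6]
gripper_width: 84.6
grasp_force: 0.0
```

```bash
python3 - <<'E'
from h import *
p=arm.camera_params('wrist');im=arm.get_image('wrist');cv2.imwrite('pics/wr2.png',im[:,:,::-1]);np.save('wr2.npy',p,allow_pickle=True)
cv2.imwrite('pics/wr2c.png',cv2.resize(im[:300,130:380,::-1],None,fx=2,fy=2))
s=arm.read_state();print(s['clock'],s['position'],s['ee_rot'])
E
```

```text
2.0 [480.13218924 153.58036047 213.34868708] [ 9.99755080e-01 -2.20647476e-02  1.53642486e-03 -7.53080416e-04]
```

View pics/wr2c.png

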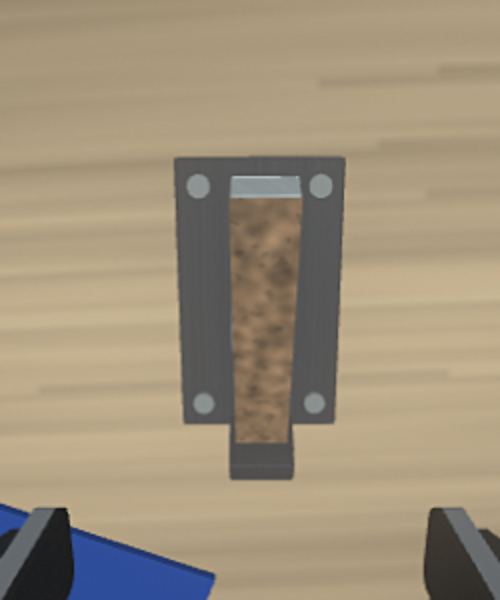

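The crop shows the cork face from its high edge at crop row 197 (columns 231–301) to row 443, where it meets the stop. The end face is at rows 177–197, the stop at rows 443–479 and columns 231–293, and the stand's screws at (198,186), (321,186), (204,403) and (314,403). I'll fit the tilt and stop position from these.

```bash
python3 - <<'E'
from h import *
from scipy.optimize import least_squares
p=np.load('wr2.npy',allow_pickle=True).item()
f=lambda a:np.array(a,float)/2+[130,0]
B=onz('w',f([(175,157),(345,157),(335,423),(184,423)]),12,p);print('base',B.round(1).tolist(),B.mean(0).round(1))
S=onz('w',f([(198,186),(321,186),(204,403),(314,403)]),14,p);print('screws',S.round(1).tolist(),S.mean(0).round(1))
g=cv2.imread('pics/wr2.png',0).astype(float)
print('col profile',[(r,int(v)) for r,v in zip(range(215,244),g[215:244,257:267].mean(1))])
print([(r,int(v)) for r,v in zip(range(82,104),g[82:104,257:268].mean(1))])
obs=f([(230,177.5),(301,177.5),(230,197.5),(301,197.5),(235,443),(288,443),(231,479),(293,479)])
def pts(v):
    x,y,yaw,th,h,s=v;c,t=np.cos(th),np.sin(th)
    L=np.array([(75,12,h-14),(75,-12,h-14),(75,12,h),(75,-12,h),(-s,12,h),(-s,-12,h),(-s-12,15,h+14),(-s-12,-15,h+14)])
    W=np.c_[c*L[:,0]-t*L[:,2],L[:,1],t*L[:,0]+c*L[:,2]]
    a,b=np.cos(yaw),np.sin(yaw);return np.c_[x+a*W[:,0]-b*W[:,1],y+b*W[:,0]+a*W[:,1],90+W[:,2]]
m=S.mean(0)
for h in (7,14,None):
    w=np.array([1,1,1,1,1,1,.7,.7])[:,None]
    def r(v):
        v=v.copy()
        if h is not None:v[4]=h
        return np.r_[((proj('w',pts(v),p)-obs)*w).ravel(),(v[0]-m[0])/1.5,(v[1]-m[1])/1.5]
    o=least_squares(r,[m[0],m[1],-.05,.5,7,45]);print(h,o.x.round(3),np.degrees(o.x[3]).round(1),o.cost.round(2),o.fun.round(1))
E
```

```text
base [[576.5, 186.6, 12.0], [572.6, 98.0, 12.0], [424.0, 103.7, 12.0], [428.1, 193.1, 12.0]] [500.3 145.3  12. ]
screws [[561.4, 175.4, 14.0], [558.6, 110.9, 14.0], [440.8, 180.2, 14.0], [437.9, 116.2, 14.0]] [499.7 145.7  14. ]
col profile [(215, 110), (216, 110), (217, 110), (218, 108), (219, 108), (220, 116), (221, 96), (222, 77), (223, 78), (224, 78), (225, 79), (226, 80), (227, 79), (228, 79), (229, 80), (230, 80), (231, 80), (232, 87), (233, 83), (234, 79), (235, 79), (236, 79), (237, 78), (238, 74), (239, 84), (240, 151), (241, 170), (242, 167), (243, 168)]
[(82, 89), (83, 89), (84, 89), (85, 88), (86, 85), (87, 73), (88, 196), (89, 150), (90, 143), (91, 144), (92, 144), (93, 144), (94, 144), (95, 143), (96, 142), (97, 164), (98, 161), (99, 116), (100, 115), (101, 112), (102, 109), (103, 107)]
7 [ 4.96657e+02  1.45617e+02 -3.70000e-02  5.70000e-01  6.87400e+00
  7.17990e+01] 32.7 7.44 [ 0.6 -0.8 -1.  -1.   0.3  0.6  0.2  0.3  1.7  0.1 -1.7 -0.1  0.7 -0.2
 -0.9 -0.3 -2.  -0.1]
14 [ 4.98427e+02  1.45737e+02 -3.80000e-02  5.27000e-01  7.00000e+00
  6.07330e+01] 30.2 2.63 [ 0.3 -0.4 -0.8 -0.6  0.   0.4  0.5  0.2  1.1 -0.2 -1.1 -0.3  0.2  0.3
 -0.3  0.2 -0.8  0. ]
None [ 4.99455e+02  1.45831e+02 -4.00000e-02  4.96000e-01  1.90130e+01
  5.36690e+01] 28.4 1.68 [ 0.2 -0.1 -0.6 -0.3 -0.2  0.2  0.7  0.1  0.7 -0.4 -0.7 -0.5 -0.2  0.7
  0.1  0.6 -0.1  0.1]
```

```bash
python3 - <<'E'
from h import *
im=np.mean([arm.get_image('side')[:,:,::-1].astype(float) for _ in range(3)],0).astype(np.uint8);cv2.imwrite('pics/side2.png',im)
cv2.imwrite('pics/side2c.png',cv2.resize(im[140:205,200:280],None,fx=9,fy=9,interpolation=2))
E
```

```text
(no output)
```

View pics/side2c.png

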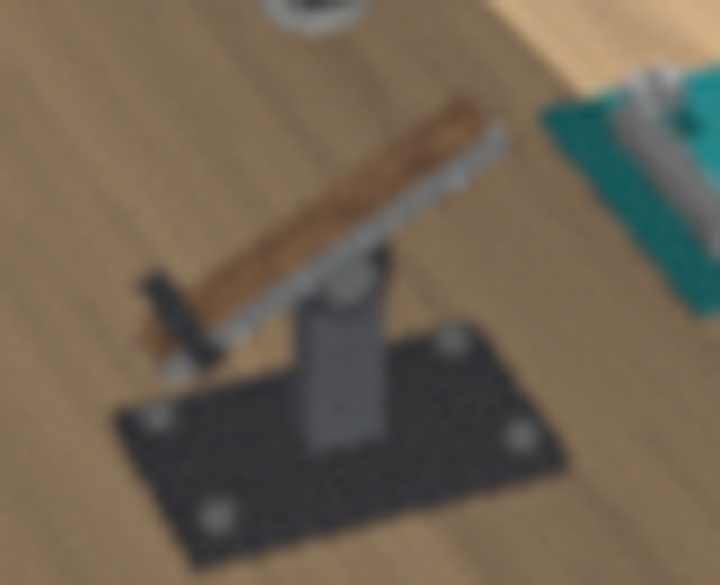

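The side crop shows the cork's far top edge from (462,95) to about (190,298), the bar's lower near edge from (508,147) to (180,380), the hinge just under the bar at (345,282), and the stop at (180,320).

```bash
python3 - <<'E'
from h import *
from scipy.optimize import least_squares
p=np.load('wr2.npy',allow_pickle=True).item();ps=arm.camera_params('side')
fs=lambda a:(np.array(a,float)+.5)/9-.5+[200,140]
yaw=-.042;n=np.array([-np.sin(yaw),np.cos(yaw),0]);e=np.array([np.cos(yaw),np.sin(yaw),0]);o0=np.array([499.9,145.5,90])
for nm,px,yo in [('far top',[(462,95),(190,298)],12),('near bot',[(508,147),(180,380)],-12),('hinge',[(345,282)],-11)]:
    c,d=ray('s',fs(px),ps);t=((o0+n*yo-c)@n)/(d@n);X=c+d*t[:,None]-o0
    print(nm,(X@e).round(1),X[:,2].round(1),np.degrees(np.arctan2(X[0,2]-X[-1,2],(X[0]-X[-1])@e)).round(1))
B=onz('s',fs([(115,412),(475,320),(570,465),(195,570)]),12,ps);print('base side',B.round(1).tolist(),B.mean(0).round(1))
f=lambda a:np.array(a,float)/2+[130,0]
obs=np.r_[f([(230,176),(301,176),(230,197.5),(301,197.5),(235,443),(288,443),(231,480),(293,480)]),[[262,232.5]]]
def pts(v):
    x,y,yaw,th,h,s=v;c,t=np.cos(th),np.sin(th)
    L=np.array([(75,12,h-14),(75,-12,h-14),(75,12,h),(75,-12,h),(-s,12,h),(-s,-12,h),(-s-12,15,h+14),(-s-12,-15,h+14),(-s,0,h+14)])
    W=np.c_[c*L[:,0]-t*L[:,2],L[:,1],t*L[:,0]+c*L[:,2]]
    a,b=np.cos(yaw),np.sin(yaw);return np.c_[x+a*W[:,0]-b*W[:,1],y+b*W[:,0]+a*W[:,1],90+W[:,2]]
for h in (14,17,20,22,24,None):
    def r(v):
        v=v.copy()
        if h is not None:v[4]=h
        d=proj('w',pts(v),p)-obs;d[8,0]=0
        return np.r_[d.ravel(),(v[0]-499.9),(v[1]-145.5)]
    o=least_squares(r,[500,145,-.05,.5,20,45]);print(h,o.x.round(3),np.degrees(o.x[3]).round(1),o.cost.round(2))
E
```

```text
far top [ 50.7 -55. ] [56.4 -3.8] 29.6
near bot [ 58.2 -68.2] [ 47.2 -19.8] 27.9
hinge [-4.3] [4.6] 0.0
base side [[428.3, 198.5, 12.0], [575.6, 192.6, 12.0], [568.8, 97.8, 12.0], [420.3, 101.8, 12.0]] [498.3 147.7  12. ]
14 [ 4.99222e+02  1.45672e+02 -3.80000e-02  5.39000e-01  6.68730e+01
  6.29360e+01] 30.9 2.69
17 [ 4.99707e+02  1.45733e+02 -3.90000e-02  5.17000e-01  5.42782e+02
  5.79040e+01] 29.6 1.67
20 [ 5.00134e+02  1.45796e+02 -3.90000e-02  4.96000e-01  1.97450e+01
  5.32730e+01] 28.4 1.72
22 [ 5.00388e+02  1.45839e+02 -4.00000e-02  4.82000e-01  2.00000e+01
  5.03890e+01] 27.6 2.3
24 [ 5.00619e+02  1.45882e+02 -4.00000e-02  4.68000e-01  2.00000e+01
  4.76560e+01] 26.8 3.3
None [ 4.99905e+02  1.45761e+02 -3.90000e-02  5.08000e-01  1.83440e+01
  5.57820e+01] 29.1 1.56
```

Tilt is about 28.7°, the face about 20 mm above the hinge, and the stop about 55 mm down-slope. On to the board.

Emit:
{"fn": "servo_tool", "kwargs": {"rows": [[[85,12,50,-17,0,0,0.03],[85,23,100,-17,0,0,0.06],[85,35,150,-17,0,0,0.1],[85,46,200,-17,0,0,0.13],[85,58,250,-17,0,0,0.16],[85,70,305,-17,0,0,0.19],[85,81,355,-17,0,0,0.22],[85,81,355,-17,0,0,0.22],[85,81,355,-17,0,0,0.22]]]}}

```text
clock: 3.28
position: [544.5, -205.7, 229.0]
ee_rot: [0.991, -0.132, 0.0, -0.0]
contact_force: [-0.1, 0.7, 0.4]
gripper_width: 85.0
grasp_force: 0.0
```

```bash
python3 - <<'E'
from h import *
s=arm.read_state();print(s['clock'],s['position'],s['ee_rot'],s['contact_force'])
p=arm.camera_params('wrist');im=arm.get_image('wrist');cv2.imwrite('pics/wr3.png',im[:,:,::-1]);np.save('wr3.npy',p,allow_pickle=True)
cv2.imwrite('pics/wr3c.png',cv2.resize(im[20:300,70:440,::-1],None,fx=2,fy=2))
E
```

```text
3.275 [ 544.51038715 -205.68831542  228.95301258] [ 9.91204503e-01 -1.32338199e-01  4.68581947e-04 -1.22450734e-04] [-0.11082379  0.66329313  0.43001254]
```

View pics/wr3c.png

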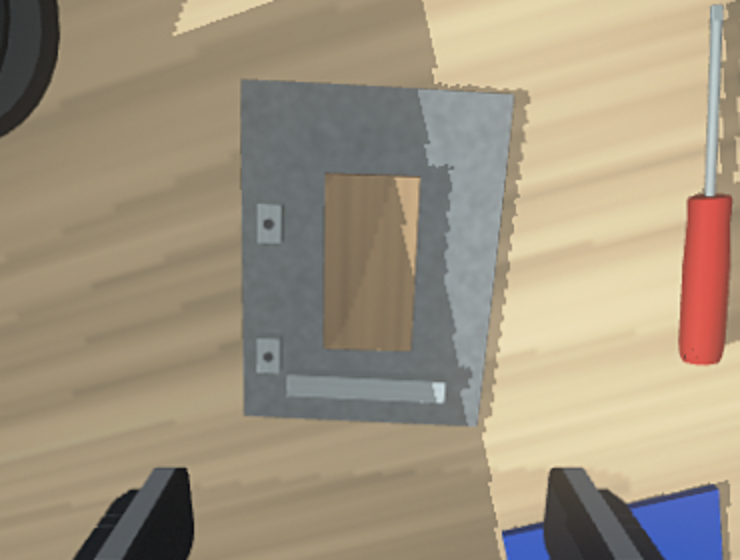

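The crop shows the board's corners at (241,80), (515,94), (475,426) and (244,415). The end fence's face edge runs (287,375)–(446,381), and the side blocks' right edges are near column 283. The blank's top corners are at (325,173), (420,177), (411,351) and (324,350).

```bash
python3 - <<'E'
from h import *
p=np.load('wr3.npy',allow_pickle=True).item();f=lambda a:np.array(a,float)/2+[70,20]
B=onz('w',f([(241,80),(515,94),(475,426),(244,415)]),8,p)[:,:2];print(B.round(1).tolist(),B.mean(0))
d1=B[0]-B[3];d2=B[1]-B[2];d3=B[3]-B[2];d4=B[0]-B[1]
print(np.degrees([np.arctan2(d[1],d[0]) for d in(d1,d2)]),np.degrees([np.arctan2(-d[0],d[1]) for d in(d3,d4)]),[np.hypot(*d).round(1) for d in (d1,d2,d3,d4)])
yaw=np.mean(np.r_[[np.arctan2(d[1],d[0]) for d in(d1,d2)],[np.arctan2(-d[0],d[1]) for d in(d3,d4)]])
R=np.array([[np.cos(yaw),-np.sin(yaw)],[np.sin(yaw),np.cos(yaw)]])
org=B.mean(0)-R@[5,-15]
for px,z,nm in [([(287,375),(446,381)],22,'end'),([(284,204),(283,244),(282,338),(281,373)],22,'side'),([(325,173),(420,177),(411,351),(324,350)],23,'blank')]:
    X=onz('w',f(px),z,p)[:,:2];print(nm,((X-org)@R).round(1).tolist())
b=X;d=b[0]-b[3]+b[1]-b[2];print('yaw',np.degrees(yaw),'blank yaw',np.degrees(np.arctan2(d[1],d[0])),'ctr',b.mean(0),'board org',org)
E
```

```text
[[673.7, -170.0], [627.5, -312.7], [438.2, -248.9], [484.7, -108.0]] [ 556.00879154 -209.90677126]
[-18.1587034 -18.6359284] [-18.25962082 -17.96454293] [np.float64(199.0), np.float64(199.7), np.float64(148.3), np.float64(150.0)]
end [[-60.5, 30.5], [-59.4, -65.2]]
side [[40.1, 33.5], [18.0, 33.8], [-37.4, 33.7], [-59.4, 34.1]]
blank [[57.8, 11.4], [58.4, -40.2], [-41.2, -42.6], [-43.2, 8.8]]
yaw -18.254698888647457 blank yaw -16.8234732264674 ctr [ 558.61248992 -211.46963662] board org [ 555.95904971 -194.0954612 ]
```

Corner frame: board yaw −18.25°, blank about 18 mm off the end fence and 24 mm off the side fence, nearly square. I'll grip it by its sides 4 mm toward the end fence, so the left finger passes between the side-fence blocks, and then slide it home while held.

Emit:
{"fn": "servo_tool", "kwargs": {"rows": [[[66,11,2,55,0,0,0.053],[66,11,2,110,0,0,0.053],[66,11,2,165,0,0,0.053],[66,11,2,190,0,0,0.053],[66,11,2,205,0,0,0.053],[66,11,2,217,0,0,0.053],[66,11,2,217,0,0,0.053]]]}}

```text
clock: 4.2
position: [554.9, -210.1, 11.4]
ee_rot: [0.987, -0.158, 0.0, 0.0]
contact_force: [-0.6, 0.1, -0.0]
gripper_width: 66.2
grasp_force: 0.0
```

Emit:
{"fn": "servo_tool", "kwargs": {"rows": [[[58,0,0,2,0,0,0],[50,0,0,2,0,0,0],[45,0,0,2,0,0,0],[45,0,0,2,0,0,0],[45,0,0,2,0,0,0]]]}}

```text
clock: 4.82
position: [555.6, -210.6, 10.7]
ee_rot: [0.987, -0.158, 0.001, 0.0]
contact_force: [-1.0, 1.4, 5.3]
gripper_width: 50.0
grasp_force: 62.7
```

```bash
python3 - <<'E'
from h import *
s=arm.read_state();print(s['clock'],s['position'],s['ee_rot'],s['contact_force'],s['wrist_torque'],s['gripper_width'],s['grasp_force'])
im=arm.get_image('wrist');cv2.imwrite('pics/wr4.png',im[:,:,::-1])
E
```

```text
4.825 [ 555.63464322 -210.636078     10.69635196] [ 9.87423965e-01 -1.58090117e-01  1.19464795e-03  4.08699602e-05] [-1.02468036  1.43635692  5.31661787] [0.40139678 0.19125996 0.05878142] 50.03955134432807 62.694432735443115
```

View pics/wr4.png

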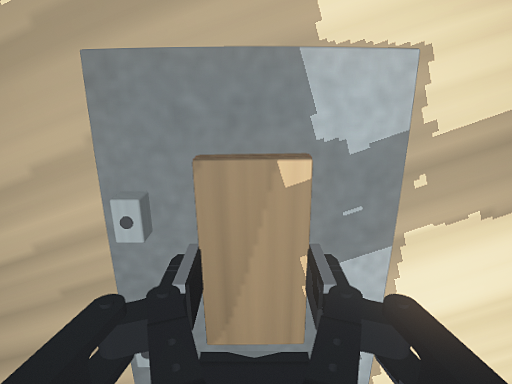

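The blank is gripped squarely, with light tip contact on the board. Now I'll slide it toward the corner and approach the fences in small steps.

Emit:
{"fn": "servo_tool", "kwargs": {"rows": [[[45,0,0,-1.5,0,0,0],[45,-5,-6,-1.5,0,0,0],[45,-10,-13,-1.5,0,0,0],[45,-14,-19,-1.5,0,0,0],[45,-14,-19,-1.5,0,0,0]]]}}

```text
clock: 5.5
position: [547.0, -187.2, 10.7]
ee_rot: [0.987, -0.158, -0.0, -0.0]
contact_force: [-0.3, 0.1, 0.5]
gripper_width: 50.1
grasp_force: 62.3
```

Emit:
{"fn": "servo_tool", "kwargs": {"rows": [[[45,-1,0,0,0,0,0],[45,-2,0,0,0,0,0],[45,-3,0,0,0,0,0],[45,-3,0,0,0,0,0]]]}}

```text
clock: 6.0
position: [544.4, -187.2, 10.8]
ee_rot: [0.987, -0.158, -0.0, 0.0]
contact_force: [-0.0, 0.9, 0.1]
gripper_width: 50.2
grasp_force: 62.2
```

Emit:
{"fn": "servo_tool", "kwargs": {"rows": [[[45,0,-1,0,0,0,0],[45,0,-2,0,0,0,0],[45,0,-3,0,0,0,0],[45,0,-3,0,0,0,0]]]}}

```text
clock: 6.5
position: [545.5, -184.1, 10.8]
ee_rot: [0.987, -0.158, -0.0, -0.0]
contact_force: [0.6, -0.4, 0.1]
gripper_width: 50.1
grasp_force: 62.2
```

Emit:
{"fn": "servo_tool", "kwargs": {"rows": [[[45,-0.5,0,0,0,0,0],[45,-1,0,0,0,0,0],[45,-1.5,0,0,0,0,0],[45,-1.5,0,0,0,0,0]]]}}

```text
clock: 7.0
position: [545.3, -184.1, 11.1]
ee_rot: [0.987, -0.158, 0.001, 0.0]
contact_force: [4.4, -2.3, -3.0]
gripper_width: 50.1
grasp_force: 62.4
```

Emit:
{"fn": "servo_tool", "kwargs": {"rows": [[[45,0,-0.5,0,0,0,0],[45,0,-1,0,0,0,0],[45,0,-1.5,0,0,0,0],[45,0,-1.5,0,0,0,0]]]}}

```text
clock: 7.5
position: [545.7, -182.9, 11.4]
ee_rot: [0.987, -0.158, 0.001, 0.0]
contact_force: [4.0, -3.5, -2.1]
gripper_width: 50.2
grasp_force: 62.6
```

Emit:
{"fn": "servo_tool", "kwargs": {"rows": [[[45,0,-0.5,0,0,0,0],[45,-0.3,-1,0,0,0,0],[45,-0.5,-1.5,0,0,0,0],[45,-0.5,-1.5,0,0,0,0]]]}}

```text
clock: 8.0
position: [546.1, -181.5, 11.6]
ee_rot: [0.987, -0.158, 0.002, 0.0]
contact_force: [3.6, -4.7, -1.7]
gripper_width: 50.4
grasp_force: 62.6
```

```bash
python3 - <<'E'
from h import *
s=arm.read_state();print(s['clock'],s['position'],s['ee_rot'],s['contact_force'],s['wrist_torque'])
org=np.array([555.96,-194.1]);a=np.radians(-18.25);R=np.array([[np.cos(a),-np.sin(a)],[np.sin(a),np.cos(a)]])
print('F board',s['contact_force'][:2]@R,'tcp in corner',(s['position'][:2]-org)@R-[-60,34.2])
im=arm.get_image('wrist');cv2.imwrite('pics/wr5.png',im[:,:,::-1])
E
```

```text
8.0 [ 546.13296917 -181.4906008    11.56462682] [ 9.87471141e-01 -1.57789497e-01  1.76993976e-03  2.97295889e-04] [ 3.57787856 -4.72559545 -1.67074259] [-1.25320214 -1.19855208 -0.01440573]
F board [ 4.8777936 -3.3674318] tcp in corner [ 46.71846995 -25.30233498]
```

View pics/wr5.png

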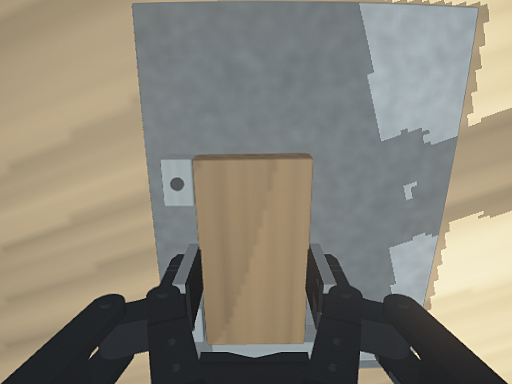

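The blank's left edge touches the side block (column 193) and its near end is at the end fence (row 345), with about 5 N and 3.4 N on the fences. I'll lower it onto the board, let go so it lies flat, and check.

Emit:
{"fn": "servo_tool", "kwargs": {"rows": [[[45,0,-0.3,1,0,0,0],[45,0,-0.5,1.5,0,0,0],[52,0,-0.5,1.5,0,0,0],[60,0,-0.5,1.5,0,0,0],[64,0,-0.5,1.5,0,0,0],[64,0,-0.5,1.5,0,0,0]]]}}

```text
clock: 8.8
position: [544.0, -180.1, 9.0]
ee_rot: [0.987, -0.158, -0.001, -0.0]
contact_force: [0.1, -0.8, 0.3]
gripper_width: 64.2
grasp_force: 0.0
```

```bash
python3 - <<'E'
from h import *
s=arm.read_state();print(s['clock'],s['position'],s['ee_rot'],s['contact_force'],s['wrist_torque'],s['gripper_width'])
p=arm.camera_params('wrist');im=arm.get_image('wrist');cv2.imwrite('pics/wr6.png',im[:,:,::-1]);np.save('wr6.npy',p,allow_pickle=True)
g=im.astype(int)
# blank mask by hue
hsv=cv2.cvtColor(im,cv2.COLOR_RGB2HSV)
for r in (165,180,195,250,300,330): 
    row=hsv[r,170:340,1];c=np.where(row>70)[0]+170;c=c[(c>185)&(c<325)];print(r,c.min(),c.max())
for c in (225,250,275):
    v=hsv[140:384,c,1];print(c,[(i+140) for i in np.where(np.diff((v>70).astype(int)))[0]])
E
```

```text
8.8 [ 544.01326011 -180.13123538    9.04171157] [ 9.87399452e-01 -1.58245994e-01 -7.26294199e-04 -6.52946274e-06] [ 0.06938582 -0.764089    0.27097863] [-0.04870024  0.01596931 -0.01816793] 64.24752109824297
165 194 314
180 195 313
195 196 312
250 200 309
300 203 306
330 205 303
225 [np.int64(149), np.int64(342)]
250 [np.int64(150), np.int64(342)]
275 [np.int64(149), np.int64(342)]
```

```bash
python3 - <<'E'
from h import *
im=cv2.imread('pics/wr6.png');p=np.load('wr6.npy',allow_pickle=True).item()
g=im.mean(2).astype(int);hs=cv2.cvtColor(im,cv2.COLOR_BGR2HSV)[:,:,1]
for r in (165,175,185,195): print(r,list(zip(range(186,200),g[r,186:200],hs[r,186:200].tolist())))
print([(r,g[r,c],hs[r,c]) for c in (250,) for r in range(336,356)])
org=np.array([555.96,-194.1]);a=np.radians(-18.25);R=np.array([[np.cos(a),-np.sin(a)],[np.sin(a),np.cos(a)]])
F=lambda q,z:((onz('w',q,z,p)[:,:2]-org)@R-[-60,34.2]).round(1).tolist()
print('left',F([(193.5,165),(199.5,250),(204.5,330)],23));print('right',F([(314.5,165),(309.5,250),(303.5,330)],23));print('near',F([(225,342.5),(250,342.5),(275,342.5)],23));
E
```

```text
165 [(186, np.int64(171), 20), (187, np.int64(172), 21), (188, np.int64(172), 20), (189, np.int64(170), 19), (190, np.int64(162), 18), (191, np.int64(141), 21), (192, np.int64(102), 22), (193, np.int64(101), 48), (194, np.int64(124), 80), (195, np.int64(125), 75), (196, np.int64(127), 76), (197, np.int64(128), 76), (198, np.int64(130), 77), (199, np.int64(132), 78)]
175 [(186, np.int64(170), 19), (187, np.int64(171), 20), (188, np.int64(171), 20), (189, np.int64(172), 20), (190, np.int64(168), 19), (191, np.int64(156), 19), (192, np.int64(130), 21), (193, np.int64(93), 8), (194, np.int64(111), 61), (195, np.int64(134), 82), (196, np.int64(137), 81), (197, np.int64(134), 78), (198, np.int64(134), 76), (199, np.int64(133), 77)]
185 [(186, np.int64(170), 22), (187, np.int64(171), 19), (188, np.int64(171), 20), (189, np.int64(171), 19), (190, np.int64(172), 19), (191, np.int64(165), 18), (192, np.int64(147), 22), (193, np.int64(116), 25), (194, np.int64(105), 36), (195, np.int64(125), 80), (196, np.int64(133), 81), (197, np.int64(136), 77), (198, np.int64(134), 79), (199, np.int64(134), 
[... 535 characters left out ...]
2), np.uint8(83)), (341, np.int64(131), np.uint8(87)), (342, np.int64(129), np.uint8(94)), (343, np.int64(136), np.uint8(32)), (344, np.int64(155), np.uint8(27)), (345, np.int64(163), np.uint8(24)), (346, np.int64(162), np.uint8(21)), (347, np.int64(161), np.uint8(21)), (348, np.int64(161), np.uint8(20)), (349, np.int64(159), np.uint8(20)), (350, np.int64(160), np.uint8(23)), (351, np.int64(160), np.uint8(20)), (352, np.int64(162), np.uint8(23)), (353, np.int64(162), np.uint8(20)), (354, np.int64(164), np.uint8(20)), (355, np.int64(167), np.uint8(23))]
left [[95.9, 0.5], [55.4, 0.3], [8.7, 0.5]]
right [[95.8, -50.8], [55.4, -51.0], [8.6, -50.8]]
near [[0.4, -9.9], [0.5, -23.0], [0.4, -36.2]]
```

The blank is home: gaps about 0.5 mm to both fences, and square. I'll regrip and lift straight up.

Emit:
{"fn": "servo_tool", "kwargs": {"rows": [[[64,0,0.5,0,0,0,0],[56,0,0.5,0,0,0,0],[45,0,0.5,0,0,0,0],[45,0,0.5,0,0,0,0],[45,0,0.5,0,0,0,0],[45,0,0.5,-5,0,0,0],[45,0,0.5,-40,0,0,0],[45,0,0.5,-90,0,0,0],[45,0,0.5,-150,0,0,0],[45,0,0.5,-190,0,0,0]]]}}

```text
clock: 10.1
position: [544.8, -180.9, 202.0]
ee_rot: [0.987, -0.158, 0.001, -0.0]
contact_force: [0.9, -0.3, -1.2]
gripper_width: 50.5
grasp_force: 66.2
```

```bash
cat > go.py <<'E'
from h import *
from scipy.spatial.transform import Rotation as Ro
yaw,th,h=-.041,np.radians(28.7),19.5
Rr=Ro.from_euler('z',yaw)*Ro.from_euler('y',-th)      # rest frame
T=np.array([499.9,145.7,90])+Rr.apply([0,0,h])        # rest_top
Rt=Rr*Ro.from_euler('x',np.pi)                        # tool: x upslope, y -> -y, z into face
def plan(Lx,Ly,Lz):   # TCP target in rest_top frame
    s=arm.read_state();R0=Ro.from_quat(s['ee_rot']);X=T+Rr.apply([Lx,Ly,Lz])
    print('t',s['clock'],'tcp',s['position'].round(1) if hasattr(s['position'],'round') else s['position'],'F',np.round(s['contact_force'],1),'w',s['gripper_width'],s['grasp_force'])
    L=Rr.inv().apply(np.array(s['position'])-T);print('tcp in rest_top',L.round(1),'F rest',Rr.inv().apply(s['contact_force']).round(1))
    print('target world',X.round(1),'shift',R0.inv().apply(X-s['position']).round(1),'turn',(R0.inv()*Rt).as_rotvec().round(3))
E
python3 -c "
from go import *
plan(-55+44,0,50)"
```

```text
t 10.1 tcp [ 544.8 -180.9  202. ] F [ 0.9 -0.3 -1.2] w 50.544974565298986 66.21636271476746
tcp in rest_top [ 104.9 -324.5   50.8] F rest [ 0.2 -0.3 -1.5]
target world [456.9 147.5 145.7] shift [-186.2 -284.4   56.1] turn [ 0.069  0.495 -0.271]
```

```bash
python3 -c "
from go import *
plan(0,0,60)"
```

```text
t 10.1 tcp [ 544.8 -180.9  202. ] F [ 0.9 -0.3 -1.2] w 50.544974565298986 66.21636271476746
tcp in rest_top [ 104.9 -324.5   50.8] F rest [ 0.2 -0.3 -1.5]
target world [461.8 147.3 159.7] shift [-181.5 -285.7   42. ] turn [ 0.069  0.495 -0.271]
```

Emit:
{"fn": "servo_tool", "kwargs": {"rows": [[[45,-20,-30,0,0.008,0.055,-0.03],[45,-45,-70,0,0.018,0.13,-0.07],[45,-70,-110,0,0.027,0.2,-0.11],[45,-95,-150,0,0.037,0.265,-0.145],[45,-120,-190,0,0.046,0.33,-0.18],[45,-145,-230,5,0.055,0.4,-0.22],[45,-165,-260,20,0.062,0.45,-0.245],[45,-181,-285,42,0.069,0.495,-0.271],[45,-181,-285,42,0.069,0.495,-0.271],[45,-181,-285,42,0.069,0.495,-0.271]]]}}

```text
clock: 11.35
position: [460.5, 146.2, 156.1]
ee_rot: [0.969, -0.019, 0.246, 0.006]
contact_force: [-1.4, -2.1, -1.4]
gripper_width: 50.2
grasp_force: 66.2
```

```bash
python3 - <<'E'
from go import *
plan(0,0,25)
im=np.mean([arm.get_image('side')[:,:,::-1].astype(float) for _ in range(2)],0).astype(np.uint8);cv2.imwrite('pics/side7.png',im)
E
```

```text
t 11.35 tcp [460.5 146.2 156.1] F [-1.4 -2.1 -1.4] w 50.20012571585073 66.2054443359375
tcp in rest_top [-2.8 -1.1 57.3] F rest [-1.8 -2.2 -0.6]
target world [478.5 146.6 129. ] shift [ 2.9 -1.1 32.3] turn [0.001 0.005 0.001]
```

Emit:
{"fn": "servo_tool", "kwargs": {"rows": [[[45,4,-1,15,0,0,0],[45,4,-1,30,0,0,0],[45,4,-1,42,0,0,0],[45,4,-1,46,0,0,0],[45,4,-1,46,0,0,0],[45,4,-1,46,0,0,0]]]}}

```text
clock: 12.2
position: [486.5, 150.8, 124.5]
ee_rot: [0.969, -0.021, 0.244, 0.011]
contact_force: [0.3, -0.6, -0.9]
gripper_width: 50.4
grasp_force: 66.2
```

Emit:
{"fn": "servo_tool", "kwargs": {"rows": [[[45,0,0,1,0,0,0],[45,0,0,2,0,0,0],[45,0,0,3,0,0,0],[45,0,0,3,0,0,0]]]}}

```text
clock: 12.7
position: [488.4, 150.7, 122.9]
ee_rot: [0.97, -0.021, 0.243, 0.011]
contact_force: [-0.5, -0.4, -0.9]
gripper_width: 50.3
grasp_force: 66.2
```

```bash
python3 - <<'E'
from go import *
plan(0,0,3)
im=arm.get_image('wrist')[:,:,::-1];im2=arm.get_image('side')[:,:,::-1]
c=cv2.resize(im2[125:215,190:280],(432,432),interpolation=2);w=cv2.resize(im[60:384,100:420],None,fx=432/324,fy=432/324)[:, :368]
cv2.imwrite('pics/chk.png',np.hstack([c,w]))
E
```

```text
t 12.7 tcp [488.4 150.7 122.9] F [-0.5 -0.4 -0.9] w 50.25841326182547 66.23475193977356
tcp in rest_top [ 5.5  4.5 15. ] F rest [-0.9 -0.4 -0.5]
target world [489.1 146.1 109.7] shift [-5.4  4.3 12.1] turn [ 0.013  0.009 -0.   ]
```

Emit:
{"fn": "servo_tool", "kwargs": {"rows": [[[45,-1.5,2,2,0.006,0.005,0],[45,-3,4.3,4,0.013,0.009,0],[45,-3,4.3,6,0.013,0.009,0],[45,-3,4.3,8,0.013,0.009,0],[45,-3,4.3,8,0.013,0.009,0],[45,-3,4.3,8,0.013,0.009,0]]]}}

```text
clock: 13.55
position: [489.3, 150.7, 122.8]
ee_rot: [0.97, -0.021, 0.243, 0.011]
contact_force: [0.1, 0.7, -0.5]
gripper_width: 50.2
grasp_force: 66.2
```

```bash
python3 -c "
from go import *
plan(2,0,2)"
```

```text
t 13.55 tcp [489.3 150.7 122.8] F [ 0.1  0.7 -0.5] w 50.240669582429064 66.23477339744568
tcp in rest_top [ 6.2  4.6 14.4] F rest [-0.2  0.7 -0.5]
target world [491.3 146.1 109.8] shift [-4.1  4.4 12.5] turn [0.013 0.01  0.   ]
```

```bash
python3 -c "
from go import *
print(np.round(arm.read_state()['joints'],3))"
```

```text
[ 0.237  0.148 -1.026  2.052 -0.161 -0.733]
```

The joints are at their limits (j5 −0.161, j4 2.052), so the tool cannot lean back far enough with a perpendicular grip. I'll set the blank down on the open part of the board and regrip it with the tool leaned about 15–17° the other way. It can then lie on the slope with the tool more upright.

```bash
cat >> go.py <<'E'
def to(X,Rtar):
    s=arm.read_state();R0=Ro.from_quat(s['ee_rot'])
    print('t',s['clock'],np.round(s['position'],1),'F',np.round(s['contact_force'],1),'j',np.round(s['joints'],2))
    print('shift',R0.inv().apply(np.array(X)-s['position']).round(1),'turn',(R0.inv()*Rtar).as_rotvec().round(3))
Rb=Ro.from_euler('z',np.radians(-18.25))*Ro.from_euler('x',np.pi)
E
python3 -c "
from go import *
to([558,-212,200],Rb)"
```

```text
t 13.55 [489.3 150.7 122.8] F [ 0.1  0.7 -0.5] j [ 0.24  0.15 -1.03  2.05 -0.16 -0.73]
shift [110.1 359.9 -24.1] turn [-0.056 -0.49   0.269]
```

Emit:
{"fn": "servo_tool", "kwargs": {"rows": [[[45,0,0,-40,0,-0.05,0],[45,0,0,-60,0,-0.12,0],[45,20,45,-60,-0.01,-0.2,0.04],[45,40,95,-60,-0.02,-0.27,0.09],[45,55,150,-60,-0.03,-0.33,0.13],[45,70,200,-50,-0.04,-0.38,0.17],[45,85,250,-40,-0.05,-0.43,0.21],[45,97,300,-30,-0.056,-0.47,0.25],[45,110,360,-24,-0.056,-0.49,0.269],[45,110,360,-24,-0.056,-0.49,0.269]]]}}

```text
clock: 14.8
position: [558.6, -215.0, 199.0]
ee_rot: [0.987, -0.16, -0.001, -0.0]
contact_force: [0.1, 0.8, -2.1]
gripper_width: 49.9
grasp_force: 66.2
```

```bash
python3 -c "
from go import *
to([558,-212,16],Rb)"
```

```text
t 14.8 [ 558.6 -215.   199. ] F [ 0.1  0.8 -2.1] j [-0.1   0.36 -0.11 -0.   -1.1   1.35]
shift [ -1.3  -2.5 183. ] turn [-0.001  0.001 -0.003]
```

Emit:
{"fn": "servo_tool", "kwargs": {"rows": [[[45,-1,-2.5,55,0,0,0],[45,-1,-2.5,110,0,0,0],[45,-1,-2.5,160,0,0,0],[45,-1,-2.5,180,0,0,0],[45,-1,-2.5,184,0,0,0],[45,-1,-2.5,186,0,0,0],[45,-1,-2.5,186,0,0,0]]]}}

```text
clock: 15.68
position: [558.5, -209.5, 15.2]
ee_rot: [0.987, -0.159, 0.001, -0.0]
contact_force: [0.4, -0.4, -0.4]
gripper_width: 49.8
grasp_force: 66.2
```

Emit:
{"fn": "servo_tool", "kwargs": {"rows": [[[45,0,0,1,0,0,0],[45,0,0,2,0,0,0],[45,0,0,2,0,0,0]]]}}

```text
clock: 16.05
position: [557.7, -209.4, 12.1]
ee_rot: [0.987, -0.159, 0.0, 0.0]
contact_force: [0.1, -0.0, -1.0]
gripper_width: 50.0
grasp_force: 66.2
```

Emit:
{"fn": "servo_tool", "kwargs": {"rows": [[[45,0,0,1,0,0,0],[60,0,0,1,0,0,0],[70,0,0,1,0,0,0],[70,0,0,-5,0,0,0],[70,0,0,-12,0,-0.1,0],[70,0,0,-12,0,-0.28,0],[70,0,0,-12,0,-0.28,0],[70,0,0,-12,0,-0.28,0]]]}}

```text
clock: 17.05
position: [557.3, -209.4, 23.7]
ee_rot: [0.978, -0.157, -0.138, -0.022]
contact_force: [-0.7, -0.1, -0.6]
gripper_width: 69.9
grasp_force: 0.0
```

```bash
python3 -c "
from go import *
to([561,-211,16],Rb*Ro.from_euler('y',-.28))
p=arm.camera_params('wrist');im=arm.get_image('wrist');cv2.imwrite('pics/wr8.png',im[:,:,::-1])
hs=cv2.cvtColor(im,cv2.COLOR_RGB2HSV)[:,:,1]
F=lambda q,z:((onz('w',q,z,p)[:,:2]-np.array([555.96,-194.1]))@Rb.as_matrix()[:2,:2]*[1,-1]-[-60,34.2]).round(1).tolist()
for r in (200,240,280):
    c=np.where(hs[r]>70)[0];c=c[(c>150)&(c<360)];print(r,c.min(),c.max(),F([(c.min()-.5,r),(c.max()+.5,r)],23))
"
```

```text
t 17.05 [ 557.3 -209.4   23.7] F [-0.7 -0.1 -0.6] j [-0.12  0.68 -0.06 -0.06 -1.11  1.4 ]
shift [6.  0.4 6.3] turn [-0.    -0.    -0.001]
200 198 309 [[101.1, -22.9], [101.0, -74.1]]
240 203 304 [[76.5, -22.8], [76.3, -74.1]]
280 208 299 [[46.3, -22.7], [46.1, -74.1]]
```

Emit:
{"fn": "servo_tool", "kwargs": {"rows": [[[70,4,0,2,0,0,0],[66,6,0.2,6.3,0,0,0],[66,6,0.2,6.3,0,0,0],[58,6,0.2,6.3,0,0,0],[45,6,0.2,6.3,0,0,0],[45,6,0.2,6.3,0,0,0],[45,6,0.2,6.3,0,0,0]]]}}

```text
clock: 17.98
position: [562.0, -211.0, 16.9]
ee_rot: [0.978, -0.157, -0.137, -0.022]
contact_force: [1.6, 0.4, 5.4]
gripper_width: 49.4
grasp_force: 62.4
```

```bash
python3 -c "
from go import *
s=arm.read_state();print(s['wrist_torque'],s['gripper_width'],s['grasp_force'])
to([561,-211,200],Rb)"
```

```text
[ 0.04986454 -0.27273532 -0.05624905] 49.43332266376101 62.35223650932312
t 17.975 [ 562.  -211.    16.9] F [1.6 0.4 5.4] j [-0.12  0.69 -0.05 -0.06 -1.1   1.41]
shift [ -51.3    0.4 -175.8] turn [ 0.     0.279 -0.   ]
```

Emit:
{"fn": "servo_tool", "kwargs": {"rows": [[[45,-2,0,-5,0,0,0],[45,-12,0,-40,0,0,0],[45,-28,0,-95,0,0,0],[45,-44,0,-150,0,0,0],[45,-51,0,-176,0,0,0],[45,-51,0,-176,0,0,0]]]}}

```text
clock: 18.73
position: [561.9, -210.8, 201.6]
ee_rot: [0.978, -0.157, -0.135, -0.022]
contact_force: [0.2, -0.5, -1.8]
gripper_width: 49.1
grasp_force: 62.4
```

```bash
cat >> go.py <<'E'
Rt2=Rt*Ro.from_euler('y',-.28)
def rest2(L):
    s=arm.read_state();print('tcp in rest_top',Rr.inv().apply(np.array(s['position'])-T).round(1),'Frest',Rr.inv().apply(s['contact_force']).round(1),'w',round(s['gripper_width'],1),round(s['grasp_force'],1))
    to(T+Rr.apply(L),Rt2)
E
python3 -c "
from go import *
rest2([6,0,55])"
```

```text
tcp in rest_top [ 120.7 -353.7   41.6] Frest [-0.7 -0.5 -1.7] w 49.1 62.4
t 18.725 [ 561.9 -210.8  201.6] F [ 0.2 -0.5 -1.8] j [-0.12  0.51  0.12 -0.06 -1.46  1.38]
shift [-180.7 -310.6   96.3] turn [-0.009  0.493 -0.281]
```

Emit:
{"fn": "servo_tool", "kwargs": {"rows": [[[45,-22,-38,5,0,0.06,-0.035],[45,-47,-80,12,-0.002,0.13,-0.075],[45,-72,-124,22,-0.004,0.2,-0.115],[45,-97,-168,35,-0.005,0.27,-0.155],[45,-122,-212,50,-0.006,0.34,-0.195],[45,-147,-256,65,-0.008,0.41,-0.235],[45,-165,-285,80,-0.009,0.46,-0.26],[45,-181,-310,96,-0.009,0.493,-0.281],[45,-181,-310,96,-0.009,0.493,-0.281],[45,-181,-310,96,-0.009,0.493,-0.281]]]}}

```text
clock: 19.98
position: [467.3, 146.0, 156.1]
ee_rot: [0.994, -0.02, 0.107, 0.003]
contact_force: [-0.6, 0.3, -0.7]
gripper_width: 49.0
grasp_force: 62.4
```

```bash
python3 -c "
from go import *
rest2([6,0,14])"
```

```text
tcp in rest_top [ 3.1 -1.1 54.1] Frest [-0.9  0.3 -0.4] w 49.0 62.4
t 19.975 [467.3 146.  156.1] F [-0.6  0.3 -0.7] j [ 0.72  0.14 -0.66  0.25 -0.64  0.62]
shift [14.1 -1.1 37.6] turn [0.002 0.007 0.001]
```

Joints are comfortable now. Descending toward the cork.

Emit:
{"fn": "servo_tool", "kwargs": {"rows": [[[45,5,-0.5,13,0,0.003,0],[45,10,-1,26,0,0.006,0],[45,14,-1.1,37,0,0.007,0],[45,14,-1.1,37,0,0.007,0],[45,14,-1.1,37,0,0.007,0]]]}}

```text
clock: 20.6
position: [489.7, 146.6, 124.0]
ee_rot: [0.994, -0.02, 0.111, 0.002]
contact_force: [-0.1, 0.6, -0.5]
gripper_width: 49.4
grasp_force: 62.4
```

```bash
python3 -c "
from go import *
rest2([6,0,9])
for n in('side','wrist'): cv2.imwrite(f'pics/{n}9.png',arm.get_image(n)[:,:,::-1])
a=cv2.resize(cv2.imread('pics/side9.png')[130:210,195:275],(480,480),interpolation=2);b=cv2.imread('pics/wrist9.png')[:,130:400]
b=cv2.resize(b,(320,455));b=cv2.copyMakeBorder(b,0,25,0,0,0);cv2.imwrite('pics/chk9.png',np.hstack([a,b]))"
```

```text
tcp in rest_top [ 7.4  0.4 15.2] Frest [-0.4  0.6 -0.4] w 49.4 62.4
t 20.6 [489.7 146.6 124. ] F [-0.1  0.6 -0.5] j [ 0.69  0.22 -0.67  0.29 -0.53  0.6 ]
shift [0.4 0.4 6.4] turn [ 0.    -0.002  0.   ]
```

View pics/chk9.png

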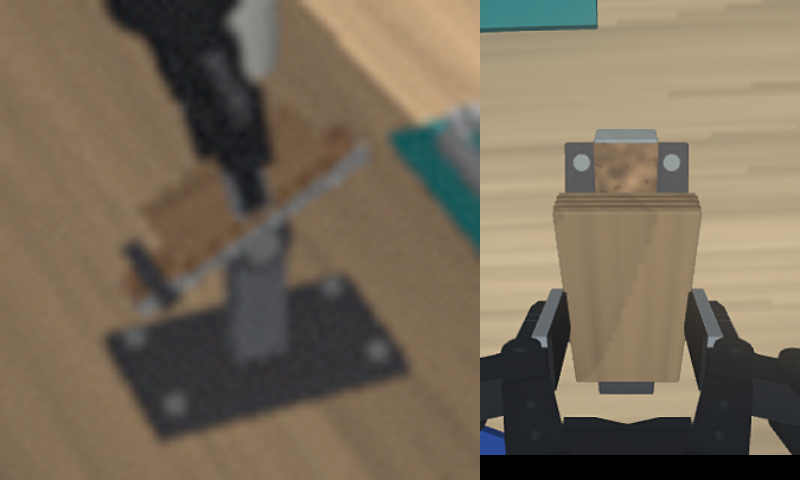

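The left half shows the blank just above the cork and parallel to it, with the stop below-left at (150,275). The right half shows it centred (its edges at 555–700 at the top, the cork at 595–657), with the stop visible beyond its lower end at (627,387). Now the last millimetres, watching force.

Emit:
{"fn": "servo_tool", "kwargs": {"rows": [[[45,0.6,0.4,2,0,0,0],[45,1.1,0.4,4,0,0,0],[45,1.4,0.4,5,0,0,0],[45,1.4,0.4,5,0,0,0]]]}}

```text
clock: 21.2
position: [492.0, 146.2, 119.4]
ee_rot: [0.994, -0.02, 0.111, 0.002]
contact_force: [0.3, 0.5, -1.0]
gripper_width: 49.6
grasp_force: 62.4
```

Emit:
{"fn": "servo_tool", "kwargs": {"rows": [[[45,0.15,0,0.5,0,0,0],[45,0.3,0,1,0,0,0],[45,0.3,0,1,0,0,0]]]}}

```text
clock: 21.58
position: [492.7, 146.2, 118.7]
ee_rot: [0.994, -0.02, 0.111, 0.002]
contact_force: [0.0, -1.2, 0.3]
gripper_width: 49.8
grasp_force: 62.8
```

```bash
python3 -c "
from go import *
rest2([6,0,8])"
```

```text
tcp in rest_top [7.4 0.2 9.2] Frest [ 0.2 -1.2  0.2] w 49.8 62.8
t 21.575 [492.7 146.2 118.7] F [ 0.  -1.2  0.3] j [ 0.68  0.23 -0.68  0.3  -0.52  0.6 ]
shift [-1.1  0.2  1.5] turn [ 0.    -0.003  0.   ]
```

Emit:
{"fn": "servo_tool", "kwargs": {"rows": [[[45,-0.3,0,-1,0,0,0],[45,-3.2,0,-0.1,0,0,0],[45,-6,0,0.7,0,0,0],[45,-8.9,0,1.5,0,0,0],[45,-8.9,0,1.5,0,0,0]]]}}

```text
clock: 22.2
position: [484.3, 146.6, 115.3]
ee_rot: [0.994, -0.02, 0.112, 0.002]
contact_force: [1.1, 0.5, -1.1]
gripper_width: 49.7
grasp_force: 62.4
```

Emit:
{"fn": "servo_tool", "kwargs": {"rows": [[[45,-1,0,0.3,0,0,0],[45,-1.9,0,0.55,0,0,0],[45,-1.9,0,0.55,0,0,0]]]}}

```text
clock: 22.58
position: [484.0, 147.0, 115.5]
ee_rot: [0.993, -0.02, 0.113, 0.002]
contact_force: [6.5, -4.3, 2.4]
gripper_width: 49.5
grasp_force: 62.5
```

```bash
python3 -c "
from go import *
rest2([-6,0,8])"
```

```text
tcp in rest_top [-1.7  0.7 10.5] Frest [ 7.  -4.  -1.1] w 49.5 62.5
t 22.575 [484.  147.  115.5] F [ 6.5 -4.3  2.4] j [ 0.69  0.22 -0.71  0.32 -0.5   0.57]
shift [-3.4  0.7  3.5] turn [-0.001 -0.005  0.001]
```

Contact with the stop at about 7 N. Now press down gently onto the cork.

Emit:
{"fn": "servo_tool", "kwargs": {"rows": [[[45,0.15,0,0.5,0,0,0],[45,0.3,0,1,0,0,0],[45,0.45,0,1.5,0,0,0],[45,0.55,0,1.9,0,0,0],[45,0.55,0,1.9,0,0,0]]]}}

```text
clock: 23.2
position: [484.8, 147.0, 114.3]
ee_rot: [0.993, -0.02, 0.113, 0.002]
contact_force: [2.0, -2.9, 7.2]
gripper_width: 49.6
grasp_force: 63.6
```

```bash
python3 -c "
from go import *
rest2([-1.7,0,7.5]);print(arm.read_state()['wrist_torque'])"
```

```text
tcp in rest_top [-1.6  0.7  9. ] Frest [ 5.3 -2.8  5.3] w 49.6 63.6
t 23.2 [484.8 147.  114.3] F [ 2.  -2.9  7.2] j [ 0.69  0.22 -0.71  0.32 -0.49  0.57]
shift [0.3 0.7 1.5] turn [-0.001 -0.005  0.001]
[-1.03422613 -0.46041825 -0.15684859]
```

Emit:
{"fn": "servo_tool", "kwargs": {"rows": [[[45,0.2,0,0.7,0,0,0],[45,0.35,0,1.4,0,0,0],[45,0.5,0,2,0,0,0],[45,0.5,0,2,0,0,0],[45,0.5,0,2,0,0,0]]]}}

```text
clock: 23.82
position: [485.0, 147.0, 114.1]
ee_rot: [0.993, -0.02, 0.113, 0.002]
contact_force: [-11.9, -1.4, 24.7]
gripper_width: 49.0
grasp_force: 66.2
```

```bash
python3 -c "
from go import *
rest2([-1.7,0,7.5]);print(arm.read_state()['wrist_torque'])
p=arm.camera_params('wrist');im=arm.get_image('wrist');cv2.imwrite('pics/wr10.png',im[:,:,::-1]);np.save('wr10.npy',p,allow_pickle=True)
hs=cv2.cvtColor(im,cv2.COLOR_RGB2HSV)[:,:,1].astype(int);g=im.mean(2).astype(int)
print([(r,g[r,253],hs[r,253]) for r in range(305,345,1)])
def F(q,z):
    c,d=ray('w',q,p);c=Rr.inv().apply(c-T);d=Rr.inv().apply(d);return (c+d*((z-c[2])/d[:,2])[:,None])[:,:2].round(1).tolist()
for r in (190,220,250,280):
    c=np.where(hs[r]>70)[0];c=c[(c>150)&(c<360)];print(r,c.min(),c.max(),F([(c.min()-.5,r),(c.max()+.5,r)],15))
for r in (110,125,140):
    print(r,[(c,hs[r,c]) for c in range(215,300,4)])
"
```

```text
tcp in rest_top [-1.6  0.7  8.8] Frest [ 1.5 -1.8 27.3] w 49.0 66.2
t 23.825 [485.  147.  114.1] F [-11.9  -1.4  24.7] j [ 0.69  0.22 -0.71  0.32 -0.49  0.57]
shift [0.2 0.7 1.3] turn [-0.001 -0.006  0.001]
[-0.5066228   2.3837514  -0.07715668]
[(305, np.int64(126), np.int64(82)), (306, np.int64(125), np.int64(84)), (307, np.int64(125), np.int64(84)), (308, np.int64(125), np.int64(84)), (309, np.int64(125), np.int64(84)), (310, np.int64(125), np.int64(84)), (311, np.int64(124), np.int64(86)), (312, np.int64(124), np.int64(84)), (313, np.int64(124), np.int64(83)), (314, np.int64(124), np.int64(85)), (315, np.int64(124), np.int64(84)), (316, np.int64(123), np.int64(85)), (317, np.int64(124), np.int64(85)), (318, np.int64(124), np.int64(83)), (319, np.int64(123), np.int64(84)), (320, np.int64(123), np.int64(86)), (321, np.int64(123), np.int64(84)), (322, np.int64(125), np.int64(84)), (323, np.int64(131), np.int64(88)), (324, np.int64(76), np.int64(22)), (325, np.int64(71), np.int64(30)), (326, np.int64(74), np.int64(23)), (327, np.int64(73), np.int64(20)), (328, np.int64(73), np.int64(1
[... 1433 characters left out ...]
p.int64(86)), (259, np.int64(88)), (263, np.int64(89)), (267, np.int64(88)), (271, np.int64(90)), (275, np.int64(88)), (279, np.int64(89)), (283, np.int64(8)), (287, np.int64(3)), (291, np.int64(13)), (295, np.int64(13)), (299, np.int64(3))]
140 [(215, np.int64(0)), (219, np.int64(3)), (223, np.int64(3)), (227, np.int64(87)), (231, np.int64(88)), (235, np.int64(91)), (239, np.int64(90)), (243, np.int64(91)), (247, np.int64(89)), (251, np.int64(89)), (255, np.int64(92)), (259, np.int64(92)), (263, np.int64(93)), (267, np.int64(92)), (271, np.int64(84)), (275, np.int64(87)), (279, np.int64(88)), (283, np.int64(3)), (287, np.int64(0)), (291, np.int64(0)), (295, np.int64(0)), (299, np.int64(3))]
```

It is seated at 27 N, the end abuts the stop with no gap visible, and it is centred within about 0.5 mm. I'll ease the press, keep a slight push toward the stop, release, and withdraw along the tool axis.

Emit:
{"fn": "servo_tool", "kwargs": {"rows": [[[45,-0.7,0,-0.7,0,0,0],[45,-1,0,-1,0,0,0],[45,-1,0,-1,0,0,0]]]}}

```text
clock: 24.25
position: [484.9, 147.0, 114.2]
ee_rot: [0.993, -0.02, 0.114, 0.002]
contact_force: [-0.9, -4.1, 14.0]
gripper_width: 49.5
grasp_force: 64.5
```

Emit:
{"fn": "servo_tool", "kwargs": {"rows": [[[54,0,0,0,0,0,0],[60,0,0,0,0,0,0],[64,0,0,0,0,0,0],[64,0,0,0,0,0,0]]]}}

```text
clock: 24.75
position: [483.0, 146.6, 111.0]
ee_rot: [0.994, -0.02, 0.111, 0.003]
contact_force: [0.1, 0.4, -0.8]
gripper_width: 64.2
grasp_force: 0.0
```

```bash
python3 -c "
from go import *
rest2([-1.7,0,7.5])
im=arm.get_image('wrist');cv2.imwrite('pics/wr11.png',im[:,:,::-1])
p=arm.camera_params('wrist');hs=cv2.cvtColor(im,cv2.COLOR_RGB2HSV)[:,:,1].astype(int);g=im.mean(2).astype(int)
for c in (235,253,270): print([(r,g[r,c],hs[r,c]) for r in range(312,340,2)])
def F(q,z):
    c,d=ray('w',q,p);c=Rr.inv().apply(c-T);d=Rr.inv().apply(d);return (c+d*((z-c[2])/d[:,2])[:,None])[:,:2].round(1).tolist()
for r in (180,200,220,290,310):
    c=np.where(hs[r]>70)[0];c=c[(c>150)&(c<330)];print(r,c.min(),c.max(),F([(c.min()-.5,r),(c.max()+.5,r)],15))
"
```

```text
tcp in rest_top [-4.8  0.2  7.1] Frest [-0.3  0.4 -0.7] w 64.2 0.0
t 24.75 [483.  146.6 111. ] F [ 0.1  0.4 -0.8] j [ 0.69  0.22 -0.71  0.32 -0.49  0.56]
shift [ 2.8  0.2 -1.2] turn [ 0.    -0.002  0.001]
[(312, np.int64(119), np.int64(83)), (314, np.int64(118), np.int64(82)), (316, np.int64(118), np.int64(84)), (318, np.int64(118), np.int64(82)), (320, np.int64(118), np.int64(82)), (322, np.int64(122), np.int64(89)), (324, np.int64(71), np.int64(30)), (326, np.int64(72), np.int64(20)), (328, np.int64(72), np.int64(27)), (330, np.int64(70), np.int64(21)), (332, np.int64(67), np.int64(38)), (334, np.int64(145), np.int64(70)), (336, np.int64(164), np.int64(68)), (338, np.int64(165), np.int64(70))]
[(312, np.int64(123), np.int64(84)), (314, np.int64(124), np.int64(83)), (316, np.int64(123), np.int64(84)), (318, np.int64(122), np.int64(86)), (320, np.int64(123), np.int64(87)), (322, np.int64(128), np.int64(88)), (324, np.int64(71), np.int64(24)), (326, np.int64(73), np.int64(23)), (328, np.int64(73), np.int64(23)), (330, np.int64(70), np.int64(21)), (332, np.int64(66), np.int64(35)), (334, np.int64(144), np.int64(70)), (336, np.int64(165), np.int64(68)), (338, np.int64(165), np.int64(68))]
[(312, np.int64(117), np.int64(86)), (314, np.int64(117), np.int64(84)), (316, np.int64(117), np.int64(83)), (318, np.int64(117), np.int64(83)), (320, np.int64(116), np.int64(83)), (322, np.int64(122), np.int64(89)), (324, np.int64(72), np.int64(23)), (326, np.int64(73), np.int64(23)), (328, np.int64(73), np.int64(23)), (330, np.int64(70), np.int64(21)), (332, np.int64(67), np.int64(32)), (334, np.int64(146), np.int64(70)), (336, np.int64(166), np.int64(70)), (338, np.int64(164), np.int64(69))]
180 182 315 [[46.5, 29.1], [46.5, -25.3]]
200 191 313 [[36.6, 26.6], [36.6, -25.6]]
220 194 310 [[25.7, 26.5], [25.7, -25.4]]
290 205 301 [[-22.1, 26.0], [-22.1, -25.7]]
310 181 299 [[-39.8, 41.3], [-39.7, -26.2]]
```

Emit:
{"fn": "servo_tool", "kwargs": {"rows": [[[64,0,0,-10,0,0,0],[64,0,0,-30,0,0,0],[70,0,0,-70,0,0,0],[75,0,0,-110,0,0,0],[75,0,0,-110,0,0,0],[75,0,0,-110,0,0,0]]]}}

```text
clock: 25.55
position: [458.4, 147.4, 218.6]
ee_rot: [0.994, -0.02, 0.111, 0.002]
contact_force: [0.2, -0.4, -0.2]
gripper_width: 75.3
grasp_force: 0.0
```

```bash
python3 -c "
from go import *
rest2([-1.7,0,7.5])
p=arm.camera_params('wrist');im=arm.get_image('wrist');cv2.imwrite('pics/wr12.png',im[:,:,::-1])
hs=cv2.cvtColor(im,cv2.COLOR_RGB2HSV)[:,:,1].astype(int);g=im.mean(2).astype(int)
def F(q,z):
    c,d=ray('w',q,p);c=Rr.inv().apply(c-T);d=Rr.inv().apply(d);return (c+d*((z-c[2])/d[:,2])[:,None])[:,:2].round(1).tolist()
q=[T+Rr.apply(v) for v in [(50,26,15),(50,-26,15),(-50,26,15),(-50,-26,15),(-62,0,14)]];print(proj('w',q,p).round(0).tolist())
r0=int(proj('w',[q[4]],p)[0,1]);c0=int(proj('w',[q[4]],p)[0,0])
print(c0,[(r,g[r,c0],hs[r,c0]) for r in range(r0-22,min(r0+14,384))])
a,b=int(proj('w',[q[0]],p)[0,1])+8,int(proj('w',[q[2]],p)[0,1])-8
for r in np.linspace(a,b,4).astype(int):
    e=np.abs(np.diff(g[r]));l=[c for c in range(150,400) if e[c]>18];print(r,l)
print(F([(c0,r) for r in range(r0-16,r0+8,4)],15))
"
```

```text
tcp in rest_top [ 25.3   0.  113.3] Frest [ 0.1 -0.4 -0.3] w 75.3 0.0
t 25.55 [458.4 147.4 218.6] F [ 0.2 -0.4 -0.2] j [ 0.75  0.05 -0.57  0.22 -0.81  0.65]
shift [3.100e+00 1.000e-01 1.091e+02] turn [-0.    -0.002  0.   ]
[[218.0, 135.0], [288.0, 135.0], [225.0, 237.0], [282.0, 237.0], [253.0, 246.0]]
253 [(223, np.int64(120), np.int64(84)), (224, np.int64(120), np.int64(81)), (225, np.int64(121), np.int64(82)), (226, np.int64(120), np.int64(83)), (227, np.int64(121), np.int64(82)), (228, np.int64(121), np.int64(85)), (229, np.int64(120), np.int64(83)), (230, np.int64(119), np.int64(84)), (231, np.int64(120), np.int64(84)), (232, np.int64(119), np.int64(84)), (233, np.int64(120), np.int64(83)), (234, np.int64(119), np.int64(84)), (235, np.int64(120), np.int64(84)), (236, np.int64(120), np.int64(83)), (237, np.int64(123), np.int64(87)), (238, np.int64(98), np.int64(68)), (239, np.int64(76), np.int64(7)), (240, np.int64(77), np.int64(0)), (241, np.int64(79), np.int64(6)), (242, np.int64(78), np.int64(3)), (243, np.int64(77), np.int64(3)), (244, np.int64(77), np.int64(3)), (245, np.int64(76), np.int64(7)), (246, np.int64(71), np.int64(14)), (247, np.int64(99), np.int64(36)), (248, np.int64(153), np.int64(68)), (249, np.int64(163), np.int64(69)), (250, np.int64(158), np.int64(68)), (251, np.int64(156), np.int64(69)), (252, np.int64(157), np.int64(68)), (253, np.int64(158), np.int64(69)), (254, np.int64(159), np.int64(70)), (255, np.int64(159), np.int64(68)), (256, np.int64(157), np.int64(68)), (257, np.int64(157), np.int64(68)), (258, np.int64(155), np.int64(68))]
143 [213, 214, 286, 291]
171 [213, 214, 285, 290, 291]
200 [214, 215, 222, 283, 290, 291]
229 [214, 215, 281, 282, 290]
[[-40.3, 0.2], [-45.0, 0.2], [-49.9, 0.2], [-54.8, 0.2], [-59.8, 0.2], [-65.0, 0.2]]
```

```bash
python3 -c "
from bench import arm
print(arm.job_done())"
```

```text
the job is handed in; nothing more can be done
None
```

I pushed the blank home against both fences, then laid it flat on the tilted rest with its lower end against the stop, centred, and let go. I handed the job in at about 25.6 s. My last camera check showed no measurable gap at the stop, but the hand-in gave no verdict.

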